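# Put the loose batteries away in their caddy

## Robot

A 6-joint arm with a two-finger parallel gripper is mounted at the origin on a cart in front of the work surface, level with it; the furniture and walls round the work are solid. World frame = base frame: x ahead of the robot, y to its left, z up, the work surface at z = 0. Lengths are in mm, angles in rad, forces in N, time in s.
With the tool pointing down it reaches from about 275 to 750 mm from the base axis. Payload 10.2 kg.
Tool frame: the origin (TCP) lies between the finger pads; the fingertips stand 17 mm ahead of it and the grasp point (between the pads) lies 2 mm behind it; z points along the fingers, y is the line along which they close (so a half turn about z gives the same grasp; the last joint's range is limited). The gripper opens to 85 mm and grips with 20 to 120 N. Pads are 22 mm wide; open, the fingers measure 114 mm over their backs; the gripper's body (76 mm by 85 mm) begins 54 mm behind the grasp point. The pads swing forward as they close: fully open they stand 13 mm farther back than shut.
Start: joints at [0.895, 0.313, 1.498, -0, 1.331, -0.223], TCP at [229.693, 472.094, 248.294] pointing down, gripper open.
Joint ranges: [-2.94, 2.94], [-0.97, 2.17], [0.19, 2.56], [-1.23, 4.37], [0.02, 3.11], [-2.88, 2.88]. Speed limits (rad/s): [2.39, 2.39, 3.01, 3.14, 3.14, 3.14].

## Interface

Orientations are given as a unit quaternion [w, x, y, z].
In Python, from rig import * gives the robot as it stands.
- The arm moves only by the tool step_arm, never from a script. Its argument "commands" is text: rows parted by semicolons, each of 7 numbers parted by spaces: the opening, from 0 (shut) to 1 (fully open), then the shift along the tool's x, y, z in cm, then the turn, a rotation vector about the tool's x, y, z in rad. In form: hand x y z rx ry rz; .... A call has 1 to 20 rows; each row is the pose to reach, as a shift and turn from the pose commanded when the call began, along the tool's axes at that moment; what a row does not reach only later rows make up. A row lasts 1/12 s, in which the tool goes at most 41.7 mm and 7.16 degrees, less where a joint would pass 70% of its speed; a pose out of reach is approached as far as the arm can. A call with a gripper value outside its range is refused whole. The fingers move at their own pace and stop on an object; "newtons" is the grip in N (left out, the last holds). Time passes only in rows, so rows that repeat a pose let the fingers close. It gives the time, the measured TCP pose, the force, the opening and the grip force at its end, in the units of the state.
- sense(): the state, without advancing time (a new reading comes with each control period).
- capture(name): name is "scene" or "top"; returns the picture (400x640x3 uint8, red, green, blue); there is no depth.
- camera_model(name): a dict with "mtx" (3x3 intrinsics, pixels), "eye" and "rotation" of the camera in the world. Camera axes: x right, y down, z forward; pixel columns grow to the right and rows downward; lengths in mm; the calibration is good to about 2 mm. A picture is of the moment at which its call begins. camera_model takes no time and is no camera call.
- finish_job(): hands the job in; it is judged then, once.
Trained networks look in the newest picture that a camera, given by its name, has taken for a name from the list of things; names that differ only in an ending like _2 or _b are one class to them, and where a whole thing is asked for, a point or a joint stands for the part that bears it (a point fixed in the world has none). Each returns a list of dicts, best first, with "score" (0 to 1); they miss things now and then, are a little off and sometimes report something else, mostly with a low value. They report only what shows in the picture. A call takes as long as a camera call.
- search_frame(camera, label): "rect" ([centre column, centre row, width, height] in pixels, round what is visible of it).
- trace(camera, label): "mask" (400x640 bool, what is visible of it) and "rect" ([centre column, centre row, width, height] in pixels, round what is visible of it).
- spot_point(camera, label): "xy" ([column, row] in pixels: a listed point, or the origin of a listed thing).
The state is a dict: "time_s": time; "joints": joint angles; "dq": joint speeds; "tau": joint torques, N m; "eef_pos": TCP position; "ee_rot": TCP orientation; "force": force on the tool from outside, world axes, zero at the start; "wrist_torque": the same for the moment, N m; "grip_width": opening from 0.0 (shut) to 1.0 (fully open); "grip_force": force on a finger pad.
Only numpy, scipy, OpenCV 4.12 (cv2) and the standard library are available. Lean on these libraries where they do the work, as an engineer would, in place of code of your own. Each camera call takes 0.05 s, during which the arm holds its last target. There are 200 camera calls.

## Task

Put the four loose batteries (D, C, AA and the nine-volt block) away in the battery caddy: each stands upright, terminals up, right down in the well made for its size, the block battery in the oblong well. The two capacitor cans look like batteries but do not belong in the caddy: leave them standing where they are.

Things in the scene. Friction and masses are not known exactly. Their poses are not given: they have to be found in the camera images.
- cell_d: D battery, the thickest grey cylinder with a dark band near the top and a small steel button on top: 34 mm diameter, 61 mm high with the button, 140 g, standing on the 6 mm thick bench mat (top at world z = 6 mm, as for all of them), button end up. Origin at the centre of its foot, z up along its axis
- cell_c: C battery, a shorter and thinner grey cylinder of the same make: 26 mm diameter, 50 mm high with the button, 70 g, standing button end up. Origin at the centre of its foot, z up along its axis
- cell_aa: AA battery, the slim grey cylinder of the same make: 14.5 mm diameter, 50 mm high with the button, 24 g, standing button end up. Origin at the centre of its foot, z up along its axis
- block_9v: nine-volt block battery, an upright oblong block with two round snap terminals on top: 18 mm along its x, 26 mm along its y, 48 mm high with the terminals, 45 g, standing terminals up. Origin at the centre of its foot, z up
- cap_black: electrolytic capacitor, a black can with a pale stripe down its side and a flat top without a button: 25 mm diameter, 42 mm high. Not a battery, stays where it stands. Origin at the centre of its foot
- cap_blue: electrolytic capacitor, a blue can with a pale stripe down its side and a flat top without a button: 32 mm diameter, 50 mm high. Not a battery, stays where it stands. Origin at the centre of its foot
- well_d: Well block for the D battery: round well, 40 mm diameter (largest), 18 mm deep, mouth bevelled 4 mm wider. Four grey blocks in a row, 55 mm apart, order random, in a low black tray, undersides at world z = 9 mm; free on both x sides only. Fixed block 54 x 54 x 22 mm; origin at the centre of its underside, below the well; z up, y along the row, x across it. Well floor at its z = 4 mm.
- well_c: Well block for the C battery, in the same row as well_d: round well, 32 mm diameter, 18 mm deep, mouth bevelled 4 mm wider all round. Fixed block 54 x 54 x 22 mm; origin at the centre of its underside, below the well; z up, y along the row, x across it. Well floor at its z = 4 mm.
- well_aa: Well block for the AA battery, in the same row: round well, 20 mm diameter (the smallest), 18 mm deep, mouth bevelled 4 mm wider all round. Fixed block 54 x 54 x 22 mm; origin at the centre of its underside, below the well; z up, y along the row, x across it. Well floor at its z = 4 mm.
- well_9v: Well block for the nine-volt battery, in the same row: oblong well, 23 mm along x, 32 mm along y, 18 mm deep, mouth bevelled 4 mm wider all round; battery x and y go parallel to block x and y, either way round. Fixed block 54 x 54 x 22 mm; origin at the centre of its underside, below the well; z up, y along the row, x across it. Well floor at its z = 4 mm.

How it is judged:
By the outcome, as a careful person would: the job done as asked, in the order asked, and still so for the second after the job is handed in, with the robot touching nothing.
It also fails if it takes over 99 s, if anything falls off the work surface, if the arm or the gripper's body presses on something with over 40 N, if the wrist force passes 120 N, or if a joint passes its speed limit or range.

## Working session

There is one attempt and no reset: what is moved stays moved. The work goes in short steps, Python scripts to look and compute and a tool call to move; the robot and the scene stay as the last step left them, time stands still between calls to the robot, and variables do not carry over. Pictures are saved under pics/ and viewed, at most 14 in all, crops included, and the job is handed in when it is done.

Besides the shell and the picture viewer there is one more tool, called after "Call:" as name(argument=value, ...) on one line, values as JSON. step_arm: Moves the arm, as the interface text tells. Its arguments: {"type":"object","properties":{"commands":{"type":"string"},"newtons":{"type":"number"}},"required":["commands"]}

```bash
mkdir -p pics; ls
python3 - <<'E'
from rig import *
import cv2
for n in ("scene","top"):
    im=capture(n); cv2.imwrite(f"pics/{n}0.png",im[:,:,::-1])
    m=camera_model(n); print(n,m)
print(sense())
L=["cell_d","cell_c","cell_aa","block_9v","cap_black","cap_blue","well_d","well_c","well_aa","well_9v"]
for l in L:
  for n in ("top","scene"):
    r=spot_point(n,l)
    print(n,l,[(round(q["score"],2),[round(float(v)) for v in q["xy"]]) for q in r[:3]])
E
```

```text
pics
scene {'mtx': array([[393.76422465,   0.        , 320.16119045],
       [  0.        , 393.76422465, 199.83680843],
       [  0.        ,   0.        ,   1.        ]]), 'eye': array([ -13.57632597, -391.0209187 ,  627.46785969]), 'rotation': array([-0.35858425,  0.81771177, -0.41203423,  0.18163862])}
top {'mtx': array([[455.1973807 ,   0.        , 311.06118454],
       [  0.        , 455.1973807 , 199.72472988],
       [  0.        ,   0.        ,   1.        ]]), 'eye': array([ 373.3646497 ,    4.71687411, 1059.16753445]), 'rotation': array([ 0.04911588, -0.69728993,  0.71260007, -0.05979572])}
{'time_s': 0.1, 'joints': array([ 8.94615837e-01,  3.13386049e-01,  1.49833041e+00, -4.21782256e-05,
        1.33103949e+00, -2.23417252e-01]), 'dq': array([-0.0006603 , -0.00059707, -0.00235586, -0.00096663, -0.00017708,
       -0.00010662]), 'tau': array([ 4.06165025e-03, -4.12901008e+01, -2.60141051e+01, -9.33988349e-05,
        3.04669498e-03,  2.47506813e-05]), 'eef_pos': array([229.55488572, 471.91936425, 247.80795405]), 'ee_rot': array([-2.34445204e-04,  2.24448013e-01,  9.744858
[... 415 characters left out ...]
cell_aa [(0.49, [303, 169]), (0.41, [316, 231])]
scene cell_aa [(0.61, [320, 220])]
top block_9v [(0.42, [268, 188])]
scene block_9v [(0.73, [301, 178])]
top cap_black [(0.41, [219, 251])]
scene cap_black [(0.49, [229, 194])]
top cap_blue [(0.48, [209, 203])]
scene cap_blue [(0.77, [257, 164])]
top well_d [(0.91, [399, 228]), (0.7, [379, 182])]
scene well_d [(0.92, [397, 266]), (0.79, [400, 223]), (0.55, [315, 220])]
top well_c [(0.91, [399, 228]), (0.7, [379, 182])]
scene well_c [(0.92, [397, 266]), (0.79, [400, 223]), (0.55, [315, 220])]
top well_aa [(0.71, [389, 205])]
scene well_aa [(0.8, [401, 243])]
top well_9v [(0.76, [364, 168])]
scene well_9v [(0.76, [398, 209]), (0.23, [227, 194])]
```

Run:
```python
import cv2
a=cv2.imread("pics/top0.png")[120:300,180:440]; cv2.imwrite("pics/t0c.png",cv2.resize(a,None,fx=3,fy=3,interpolation=cv2.INTER_CUBIC))
a=cv2.imread("pics/scene0.png")[120:310,190:450]; cv2.imwrite("pics/s0c.png",cv2.resize(a,None,fx=3,fy=3,interpolation=cv2.INTER_CUBIC))
```

```text
(no output)
```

View pics/t0c.png

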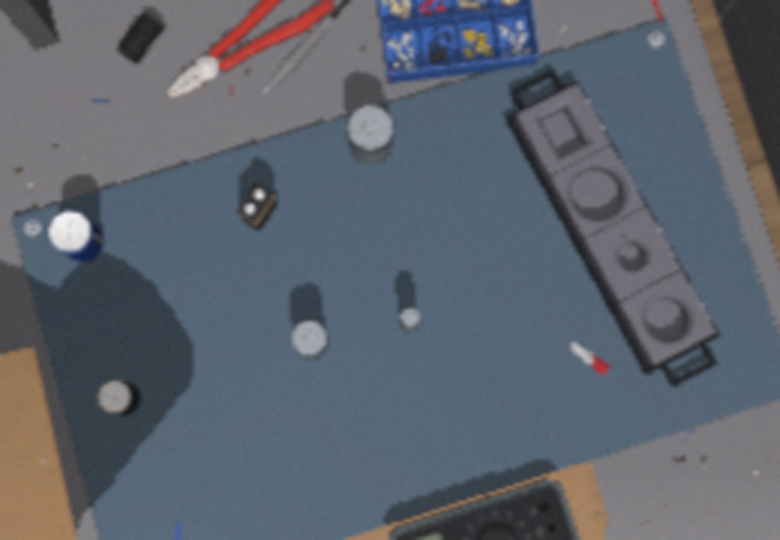

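View pics/s0c.png

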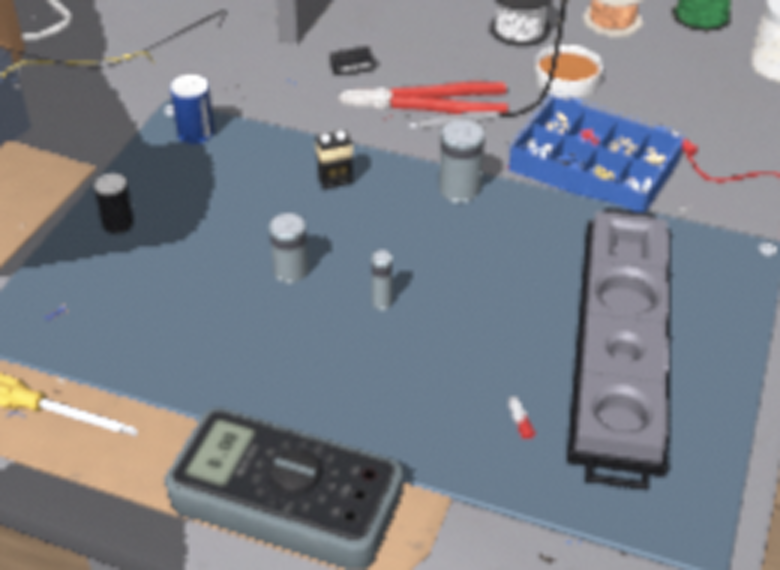

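Top view shows (full-frame pixels) D near (303,162), C (283,233), AA (317,226) and 9V (266,189). The caps stand at (204,197) and (218,252). Wells from the far end: 9V (368,164), D (378,184), AA (391,205), C (402,226). Next I fit silhouettes in both views.

```bash
cat > h.py <<'E'
from rig import *
import numpy as np, cv2
from scipy.spatial.transform import Rotation as R
from scipy.optimize import minimize
CM={n:camera_model(n) for n in ("top","scene")}
def rot(q): return R.from_quat(q,scalar_first=True)
def proj(n,P):
    m=CM[n]; p=(np.atleast_2d(P)-m["eye"])@rot(m["rotation"]).as_matrix()
    p=p@m["mtx"].T; return p[:,:2]/p[:,2:]
def back(n,uv,z):
    m=CM[n]; d=rot(m["rotation"]).as_matrix()@np.linalg.solve(m["mtx"],[*uv,1]); return (m["eye"]+d*(z-m["eye"][2])/d[2])[:2]
def cyl(d,h):
    t=np.linspace(0,2*np.pi,40,endpoint=False)
    return np.vstack([np.c_[d/2*np.cos(t),d/2*np.sin(t),0*t+z] for z in (0,h)])
def box(x,y,h): return np.array([[a*x/2,b*y/2,z] for a in(-1,1) for b in(-1,1) for z in(0,h)])
def place(P,x,y,a,z0):
    return P@R.from_euler("z",a).as_matrix().T+[x,y,z0]
def sil(n,P,s=4):
    h=cv2.convexHull(((proj(n,P)+.5)*s*16).astype(np.int32)); im=np.zeros((400*s,640*s),np.uint8)
    cv2.fillPoly(im,[h],255,shift=4); return cv2.resize(im,(640,400),interpolation=cv2.INTER_AREA)/255.
def fit(P,masks,x0,z0,yaw):
    def f(v):
        c=0
        for n,m in masks.items():
            s=sil(n,place(P,v[0],v[1],v[2]/50 if yaw else 0,z0)); c+=np.abs(s-m).sum()/m.sum()
        return c
    x0=[x0[0],x0[1]]+([x0[2]*50] if yaw else [])
    sx=np.array([x0]+[np.add(x0,8*e) for e in np.eye(len(x0))])
    r=minimize(f,x0,method="Nelder-Mead",options=dict(initial_simplex=sx,xatol=.1,fatol=1e-3))
    v=r.x.copy(); 
    if yaw: v[2]/=50
    return v,r.fun
def mask(n,label,xy):
    ms=[q for q in trace(n,label) if abs(q["rect"][0]-xy[0])<14 and abs(q["rect"][1]-xy[1])<14]
    return ms[0]["mask"].astype(float) if ms else None
E
cat > m1.py <<'E'
from h import *
capture("top");capture("scene")
O={"cell_d":(cyl(34,59),(303,165),(342,175)),"cell_c":(cyl(26,48.5),(284,232),(286,203)),"cell_aa":(cyl(14.5,49),(317,226),(317,213)),"block_9v":(box(18,26,46.5),(266,189),(301,173)),
"cap_black":(cyl(25,42),(219,252),(228,188)),"cap_blue":(cyl(32,50),(205,198),(254,156))}
for l,(P,t,s) in O.items():
    M={n:mask(n,l,c) for n,c in(("top",t),("scene",s))}
    for ks in (["top"],["scene"],["top","scene"]):
        mm={k:M[k] for k in ks if M[k] is not None}
        if len(mm)<len(ks): print(l,ks,"missing"); continue
        x0=back(ks[0],t if ks[0]=="top" else s,30)
        for a in ([0,.8] if l=="block_9v" else [0]):
            v,c=fit(P,mm,[*x0,a],6,l=="block_9v"); print(l,ks,v.round(2),round(c,3))
W={"well_9v":((368,166),(399,201)),"well_d":((380,184),(399,218)),"well_aa":((390,206),(398,237)),"well_c":((401,227),(397,258))}
U={}
for n,i in(("top",0),("scene",1)):
    u=np.zeros((400,640))
    for l,c in W.items():
        m=mask(n,l,c[i]); 
        if m is None: print(n,l,"missing");continue
        ys,xs=np.nonzero(m); print(n,l,xs.min(),xs.max(),ys.min(),ys.max(), back(n,(xs.mean(),ys.mean()),31).round(1)); u=np.maximum(u,m)
    U[n]=u
for ks in (["top"],["scene"],["top","scene"]):
    v,c=fit(box(54,219,22),{k:U[k] for k in ks},[*back("top",(385,195),31),-0.5],9,True); print("row",ks,v.round(3),round(c,3))
    for k,l in zip((82.5,27.5,-27.5,-82.5),W): print(l,(v[:2]+k*np.array([-np.sin(v[2]),np.cos(v[2])])).round(1))
np.savez("U.npz",**U)
E
python3 m1.py
```

```text
cell_d ['top'] [614.     3.91] 0.075
cell_d ['scene'] [614.28   2.12] 0.114
cell_d ['top', 'scene'] [614.04   2.72] 0.225
cell_c ['top'] [458.61  50.24] 0.202
cell_c ['scene'] [459.16  51.45] 0.1
cell_c ['top', 'scene'] [458.8   50.81] 0.311
cell_aa ['top'] missing
cell_aa ['scene'] missing
cell_aa ['top', 'scene'] missing
block_9v ['top'] [562.25  90.32   0.94] 0.125
block_9v ['top'] [561.92  90.3    0.93] 0.13
block_9v ['scene'] [5.5856e+02 8.8260e+01 2.3000e-01] 0.112
block_9v ['scene'] [558.95  88.43   1.11] 0.099
block_9v ['top', 'scene'] [5.6106e+02 8.9830e+01 3.8000e-01] 0.409
block_9v ['top', 'scene'] [561.74  90.59   0.99] 0.294
cap_black ['top'] [418.62 195.43] 0.092
cap_black ['scene'] [418.7  195.27] 0.15
cap_black ['top', 'scene'] [418.71 195.28] 0.248
cap_blue ['top'] missing
cap_blue ['scene'] missing
cap_blue ['top', 'scene'] missing
top well_9v 352 382 148 178 [ 616.3 -145.5]
top well_d 363 394 170 198 [ 566.9 -169.2]
top well_aa 374 406 190 219 [ 518.7 -193.6]
top well_c 387 417 211 241 [ 469.4 -217.5]
scene well_9v 387 412 190 208 [ 617.2 -148. ]
scene well_d 386 412 207 226 [ 567.1 -172.9]
scene well_aa missing
scene well_c 382 412 244 273 [ 463.  -224.8]
row ['top'] [ 545.331 -182.635   -1.106] 0.049
well_9v [ 619.1 -145.7]
well_d [ 569.9 -170.3]
well_aa [ 520.7 -195. ]
well_c [ 471.6 -219.6]
row ['scene'] [ 562.646 -175.833   -1.105] 0.548
well_9v [ 636.4 -138.8]
well_d [ 587.2 -163.5]
well_aa [ 538.1 -188.2]
well_c [ 488.9 -212.9]
row ['top', 'scene'] [ 546.434 -182.875   -1.111] 0.445
well_9v [ 620.4 -146.3]
well_d [ 571.1 -170.7]
well_aa [ 521.8 -195.1]
well_c [ 472.5 -219.5]
```

```bash
cat > go.py <<'E'
from h import *
import sys
# usage: go.py x y z yaw(tool y angle): prints the shift (cm) and turn for a move from the present pose
def go(x,y,z,yaw):
    s=sense(); Rm=rot(s["ee_rot"]); p=s["eef_pos"]
    ty=np.array([np.cos(yaw),np.sin(yaw),0]); tz=np.array([0,0,-1.]); G=R.from_matrix(np.c_[np.cross(ty,tz),ty,tz])
    d=Rm.inv().apply(np.array([x,y,z])-p)/10; w=(Rm.inv()*G).as_rotvec()
    print("shift",d.round(2),"turn",w.round(3),"rows>=",int(np.ceil(max(np.linalg.norm(d)/4.17,np.linalg.norm(w)/.125))))
if __name__=="__main__": go(*map(float,sys.argv[1:]))
E
python3 go.py 614 3 200 -1.106
python3 - <<'E'
from h import *
for n in("top","scene"):
    capture(n)
    for q in trace(n,"cell_aa")[:4]: print(n,q["score"],q["rect"],q["mask"].sum())
print(back("top",(316.7,225.7),55), back("scene",(190+382/3,120+257/3),55))
E
```

```text
shift [-55.08 -25.37   4.83] turn [-0.     0.     2.224] rows>= 18
top 0.24 [220.4, 248.7, 12.1, 9.7] 116
scene 0.53 [318.3, 214.2, 7.0, 26.2] 185
[470.83081953 -23.43722737] [469.39340206 -27.64427149]
```

Call:
step_arm(commands="0.7 -55.1 -25.4 4.8 0 0 2.224;0.7 -55.1 -25.4 4.8 0 0 2.224;0.7 -55.1 -25.4 4.8 0 0 2.224;0.7 -55.1 -25.4 4.8 0 0 2.224;0.7 -55.1 -25.4 4.8 0 0 2.224;0.7 -55.1 -25.4 4.8 0 0 2.224;0.7 -55.1 -25.4 4.8 0 0 2.224;0.7 -55.1 -25.4 4.8 0 0 2.224;0.7 -55.1 -25.4 4.8 0 0 2.224;0.7 -55.1 -25.4 4.8 0 0 2.224;0.7 -55.1 -25.4 4.8 0 0 2.224;0.7 -55.1 -25.4 4.8 0 0 2.224;0.7 -55.1 -25.4 4.8 0 0 2.224;0.7 -55.1 -25.4 4.8 0 0 2.224;0.7 -55.1 -25.4 4.8 0 0 2.224;0.7 -55.1 -25.4 4.8 0 0 2.224;0.7 -55.1 -25.4 4.8 0 0 2.224;0.7 -55.1 -25.4 4.8 0 0 2.224;0.7 -55.1 -25.4 4.8 0 0 2.224;0.7 -55.1 -25.4 4.8 0 0 2.224", newtons=40)

```text
time_s: 4.07
eef_pos: [614.0, 2.6, 200.2]
ee_rot: [-0.0, 0.973, 0.232, -0.0]
force: [-0.3, 0.5, -0.2]
grip_width: 0.698
grip_force: 0.0
```

```bash
python3 go.py 614 3 46 -1.106
python3 - <<'E'
from h import *
im=capture("scene"); cv2.imwrite("pics/s1.png",cv2.resize(im[60:310,150:470,::-1],None,fx=2.4,fy=2.4,interpolation=cv2.INTER_CUBIC))
m=[q for q in trace("scene","cell_aa") if abs(q["rect"][0]-318)<8]
if m: print(fit(cyl(14.5,49),{"scene":m[0]["mask"].astype(float)},[470,-25],6,False))
print(sense())
E
```

```text
shift [ 1.000e-02 -3.000e-02  1.542e+01] turn [-0.     0.     0.003] rows>= 4
{'time_s': 4.1667, 'joints': array([-1.86089407e-01,  5.46215160e-01,  1.27883723e+00,  1.22169636e-05,
        1.31656326e+00,  9.16960250e-01]), 'dq': array([-0.00041734, -0.00141058, -0.0002254 ,  0.00061918, -0.00191676,
        0.01116274]), 'tau': array([-7.86902639e-02, -5.14620638e+01, -2.58498591e+01, -1.97309389e-03,
       -7.06948485e-04, -2.93406283e-04]), 'eef_pos': array([614.00447856,   2.7488612 , 200.31105445]), 'ee_rot': array([-1.00865023e-05,  9.72776416e-01,  2.31745645e-01, -8.08853846e-06]), 'force': array([-0.24280226, -0.06715709, -1.78144975]), 'wrist_torque': array([ 0.00654012,  0.00971453, -0.01315211]), 'grip_force': 0.0, 'grip_width': 0.700189475916676}
```

View pics/s1.png

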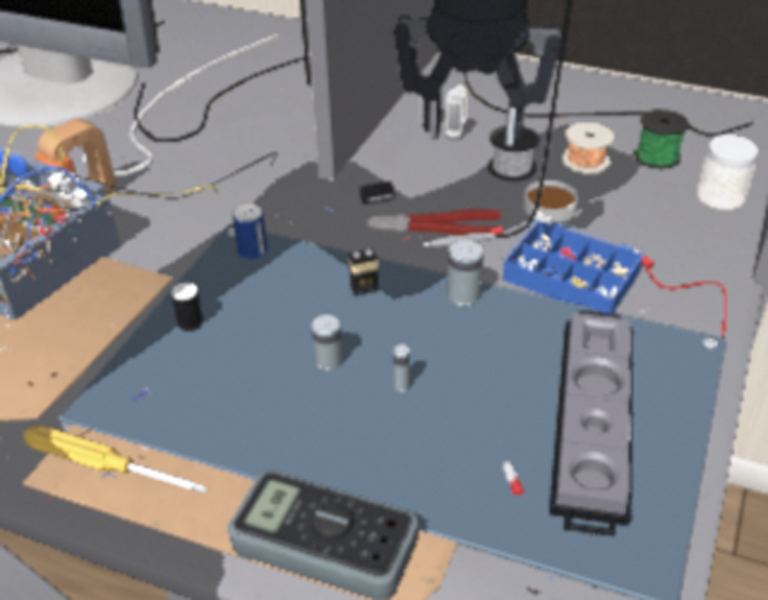

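Gripper hangs above the D at crop (480,90); all the pieces still stand where they were. Descend and grip.

Call:
step_arm(commands="0.7 0 0 4 0 0 0;0.7 0 0 8 0 0 0;0.7 0 0 12 0 0 0;0.7 0 0 14 0 0 0;0.7 0 0 15.4 0 0 0;0.7 0 0 15.4 0 0 0;0.2 0 0 15.4 0 0 0;0.2 0 0 15.4 0 0 0;0.2 0 0 15.4 0 0 0;0.2 0 0 15.4 0 0 0;0.2 0 0 15.4 0 0 0;0.2 0 0 15.4 0 0 0;0.2 0 0 15.4 0 0 0;0.2 0 0 14 0 0 0;0.2 0 0 10 0 0 0;0.2 0 0 6 0 0 0;0.2 0 0 4 0 0 0;0.2 0 0 4 0 0 0", newtons=40)

```text
time_s: 5.67
eef_pos: [615.9, 2.4, 166.1]
ee_rot: [0.002, 0.973, 0.23, 0.004]
force: [0.7, -0.3, -0.6]
grip_width: 0.384
grip_force: 40.4
```

```bash
python3 go.py 570 -170.3 160 -1.106
python3 - <<'E'
from h import *
im=capture("scene"); cv2.imwrite("pics/s2.png",cv2.resize(im[60:310,150:470,::-1],None,fx=2,fy=2,interpolation=cv2.INTER_CUBIC))
for l in("well_aa",): 
    m=[q["rect"] for q in trace("scene",l)]; print(m[:2])
E
```

```text
shift [-11.85  13.37   0.59] turn [ 0.006 -0.008  0.   ] rows>= 5
[[398.6, 235.6, 26.7, 15.3]]
```

View pics/s2.png

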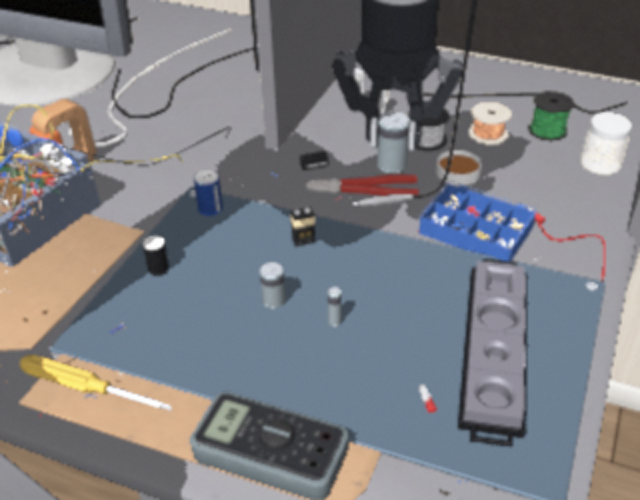

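D hangs upright in the fingers at crop (392,150). Carry it over its well.

Call:
step_arm(commands="0.2 -3 3.3 0.6 0.006 -0.008 0;0.2 -6 6.7 0.6 0.006 -0.008 0;0.2 -9 10 0.6 0.006 -0.008 0;0.2 -11 12.4 0.6 0.006 -0.008 0;0.2 -11.85 13.37 0.6 0.006 -0.008 0;0.2 -11.85 13.37 3 0.006 -0.008 0;0.2 -11.85 13.37 5.5 0.006 -0.008 0;0.2 -11.85 13.37 6.6 0.006 -0.008 0;0.2 -11.85 13.37 6.6 0.006 -0.008 0;0.2 -11.85 13.37 6.6 0.006 -0.008 0")

```text
time_s: 6.6
eef_pos: [568.0, -169.5, 93.9]
ee_rot: [-0.003, 0.973, 0.231, -0.005]
force: [-0.7, 0.1, -0.4]
grip_width: 0.385
grip_force: 40.4
```

```bash
python3 go.py 570 -170.3 53 -1.106
python3 - <<'E'
from h import *
im=capture("scene"); a=im[150:300,320:480,::-1];im=capture("top");b=im[120:270,320:480,::-1]
cv2.imwrite("pics/s3.png",cv2.resize(np.hstack([a,b]),None,fx=2.5,fy=2.5,interpolation=cv2.INTER_CUBIC))
E
```

```text
shift [0.18 0.19 4.09] turn [-0.007  0.009  0.001] rows>= 1
```

View pics/s3.png

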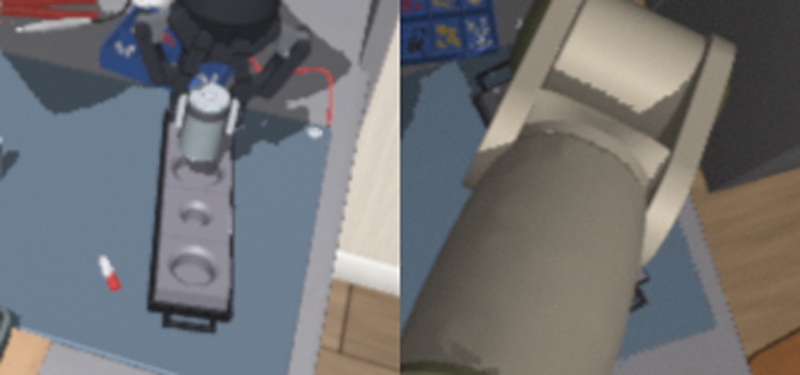

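D at (205,115) in the left half, held over its well (rim visible below it). Lower it.

Call:
step_arm(commands="0.2 0.18 0.19 0.5 -0.007 0.009 0;0.2 0.18 0.19 1 -0.007 0.009 0;0.2 0.18 0.19 1 -0.007 0.009 0;0.2 0.18 0.19 1.6 -0.007 0.009 0;0.2 0.18 0.19 2.2 -0.007 0.009 0;0.2 0.18 0.19 2.8 -0.007 0.009 0;0.2 0.18 0.19 3.3 -0.007 0.009 0;0.2 0.18 0.19 3.7 -0.007 0.009 0;0.2 0.18 0.19 4 -0.007 0.009 0;0.2 0.18 0.19 4 -0.007 0.009 0;0.2 0.18 0.19 4 -0.007 0.009 0")

```text
time_s: 7.62
eef_pos: [570.1, -170.7, 55.0]
ee_rot: [0.0, 0.973, 0.23, 0.001]
force: [-3.5, 1.7, 6.1]
grip_width: 0.381
grip_force: 41.1
```

```bash
python3 go.py 570 -170.3 53 -1.106
python3 - <<'E'
from h import *
im=capture("scene"); a=im[150:300,320:480,::-1]
cv2.imwrite("pics/s4.png",cv2.resize(a,None,fx=4,fy=4,interpolation=cv2.INTER_CUBIC)); print(sense()["force"])
E
```

```text
shift [ 0.01 -0.04  0.2 ] turn [ 0.001 -0.001  0.   ] rows>= 1
[-2.75390713  1.88705407  5.83054177]
```

View pics/s4.png

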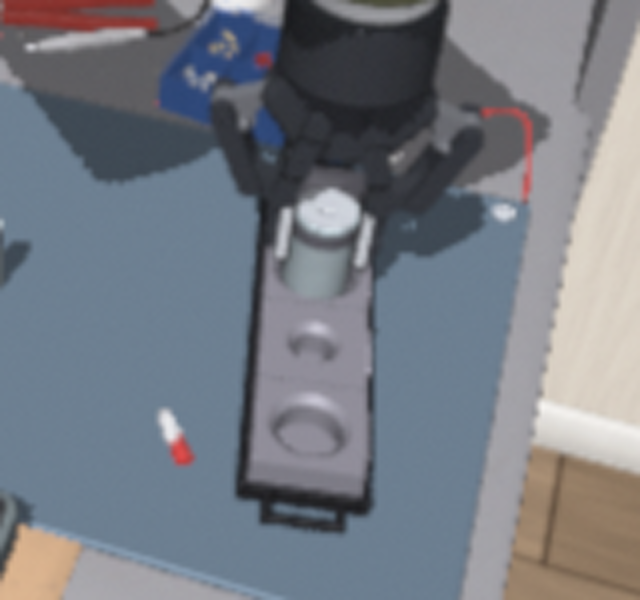

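D sits well down in its well, with light contact. Release and rise.

Call:
step_arm(commands="0.2 0 0 0.15 0 0 0;0.2 0 0 0.15 0 0 0;0.6 0 0 0.15 0 0 0;0.6 0 0 0.15 0 0 0;0.6 0 0 0.15 0 0 0;0.6 0 0 0 0 0 0;0.6 0 0 -2 0 0 0;0.6 0 0 -5 0 0 0;0.6 0 0 -9 0 0 0;0.6 0 0 -12 0 0 0;0.6 0 0 -12 0 0 0;0.6 0 0 -12 0 0 0;0.6 0 0 -12 0 0 0")

```text
time_s: 8.75
eef_pos: [569.5, -170.6, 173.2]
ee_rot: [-0.0, 0.973, 0.23, -0.0]
force: [-0.3, 0.4, -0.6]
grip_width: 0.603
grip_force: 0.0
```

```bash
cat > chk.py <<'E'
from h import *
import sys
# fit a placed cell in the scene view with its foot on the well floor
l,d,h,x,y=sys.argv[1],*map(float,sys.argv[2:6]); 
im=capture("scene"); u=proj("scene",[x,y,40])[0]
ms=[q for q in trace("scene",l) if abs(q["rect"][0]-u[0])<15 and abs(q["rect"][1]-u[1])<15]
for q in ms[:1]:
    ys,xs=np.nonzero(q["mask"])
    print(l,"rows",ys.min(),ys.max(),"cols",xs.min(),xs.max())
P=cyl(d,h)
for z in (13,20,28):
    p=proj("scene",place(P,x,y,0,z)); print("expected foot z",z,"rows",p[:,1].min().round(1),p[:,1].max().round(1),"cols",p[:,0].min().round(1),p[:,0].max().round(1))
E
python3 chk.py cell_d 34 60 570 -170.3; python3 go.py 458.8 50.5 170 -1.106
```

```text
cell_d rows 197 223 cols 391 409
expected foot z 13 rows 195.3 226.7 cols 389.6 409.7
expected foot z 20 rows 192.8 224.4 cols 390.0 410.2
expected foot z 28 rows 189.9 221.8 cols 390.5 410.8
shift [ 2.000e-02 -2.471e+01  3.000e-01] turn [-0.001  0.001 -0.   ] rows>= 6
```

Call:
step_arm(commands="0.6 0 -4 0.3 0 0 0;0.6 0 -8 0.3 0 0 0;0.6 0 -12 0.3 0 0 0;0.6 0 -16 0.3 0 0 0;0.6 0 -20 0.3 0 0 0;0.6 0 -23 0.3 0 0 0;0.6 0 -24.7 0.3 0 0 0;0.6 0 -24.7 0.3 0 0 0;0.6 0 -24.7 3 0 0 0;0.6 0 -24.7 6 0 0 0;0.6 0 -24.7 9 0 0 0;0.6 0 -24.7 11.5 0 0 0;0.6 0 -24.7 12.7 0 0 0;0.6 0 -24.7 12.7 0 0 0;0.1 0 -24.7 12.7 0 0 0;0.1 0 -24.7 12.7 0 0 0;0.1 0 -24.7 12.7 0 0 0;0.1 0 -24.7 12.7 0 0 0;0.1 0 -24.7 12.7 0 0 0;0.1 0 -24.7 12.7 0 0 0")

```text
time_s: 10.52
eef_pos: [460.0, 49.8, 47.7]
ee_rot: [0.001, 0.973, 0.23, 0.001]
force: [0.1, -1.0, 4.2]
grip_width: 0.29
grip_force: 39.6
```

Call:
step_arm(commands="0.1 0 0 -1 0 0 0;0.1 0 0 -3 0 0 0;0.1 0 0 -6 0 0 0;0.1 0 0 -9 0 0 0;0.1 0 0 -10 0 0 0;0.1 0 0 -10 0 0 0;0.1 0 0 -10 0 0 0;0.1 0 0 -10 0 0 0")

```text
time_s: 11.18
eef_pos: [458.6, 50.1, 146.1]
ee_rot: [-0.0, 0.973, 0.23, -0.0]
force: [-0.5, -1.0, -0.9]
grip_width: 0.29
grip_force: 39.4
```

```bash
python3 go.py 471.6 -219.6 146 -1.106
python3 - <<'E'
from h import *
im=capture("scene"); a=im[100:300,200:450,::-1]
cv2.imwrite("pics/s5.png",cv2.resize(a,None,fx=3,fy=3,interpolation=cv2.INTER_CUBIC))
m=[q for q in trace("scene","cell_aa") if abs(q["rect"][0]-318)<8]
if m: print(fit(cyl(14.5,49),{"scene":m[0]["mask"].astype(float)},[470,-25],6,False))
E
```

```text
shift [-1.093e+01  2.470e+01  2.000e-02] turn [-0.     0.001 -0.   ] rows>= 7
(array([470.90208435, -25.11746216]), np.float64(0.28033819032200036))
```

View pics/s5.png

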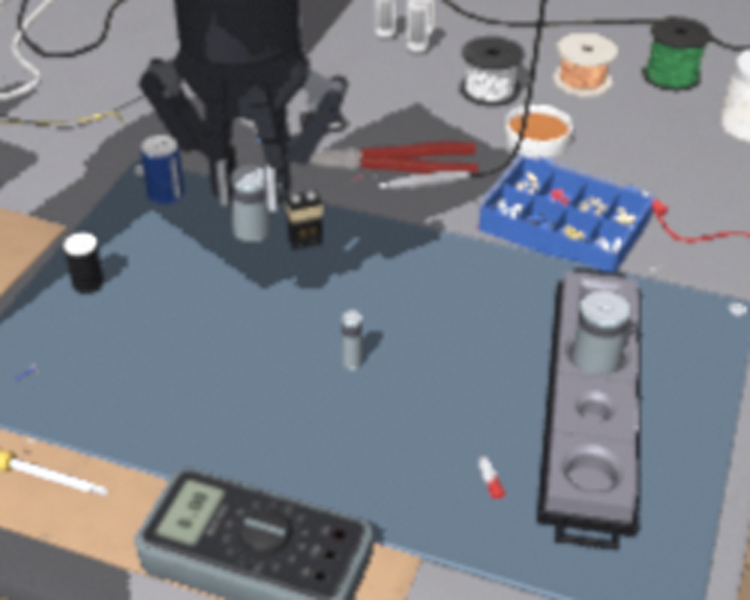

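C is held at (250,205) and D stands in its well at (602,335). Carry C to the nearest well.

Call:
step_arm(commands="0.1 -1.7 3.8 0 0 0 0;0.1 -3.4 7.6 0 0 0 0;0.1 -5.1 11.4 0 0 0 0;0.1 -6.8 15.2 0 0 0 0;0.1 -8.5 19 0 0 0 0;0.1 -9.9 22.4 0 0 0 0;0.1 -10.9 24.7 0 0 0 0;0.1 -10.9 24.7 2 0 0 0;0.1 -10.9 24.7 4.5 0 0 0;0.1 -10.9 24.7 5.5 0 0 0;0.1 -10.9 24.7 5.5 0 0 0;0.1 -10.9 24.7 6 0 0 0;0.1 -10.9 24.7 6.5 0 0 0;0.1 -10.9 24.7 7 0 0 0;0.1 -10.9 24.7 7.5 0 0 0;0.1 -10.9 24.7 8 0 0 0;0.1 -10.9 24.7 8.5 0 0 0;0.1 -10.9 24.7 9 0 0 0;0.1 -10.9 24.7 9.1 0 0 0;0.1 -10.9 24.7 9.1 0 0 0")

```text
time_s: 12.95
eef_pos: [472.5, -219.6, 55.8]
ee_rot: [0.0, 0.973, 0.23, 0.0]
force: [-0.0, -0.9, 0.0]
grip_width: 0.288
grip_force: 39.5
```

```bash
python3 go.py 471.6 -219.6 54 -1.106; python3 chk.py cell_c 26 49 471.6 -219.6; python3 -c "
from rig import *; print(sense()['force'])"
```

```text
shift [-0.09 -0.04  0.18] turn [ 0.    -0.001  0.   ] rows>= 1
cell_c rows 240 263 cols 390 405
expected foot z 13 rows 238.8 265.5 cols 389.2 406.2
expected foot z 20 rows 236.3 263.3 cols 389.7 406.8
expected foot z 28 rows 233.4 260.7 cols 390.2 407.4
[ 0.19975444 -0.04193402 -0.5865579 ]
```

Call:
step_arm(commands="0.1 0 0 0.15 0 0 0;0.1 0 0 0.2 0 0 0;0.1 0 0 0.2 0 0 0;0.5 0 0 0.2 0 0 0;0.5 0 0 0.2 0 0 0;0.5 0 0 0.2 0 0 0;0.5 0 0 -0.5 0 0 0;0.5 0 0 -2 0 0 0;0.5 0 0 -5 0 0 0;0.5 0 0 -9 0 0 0;0.5 0 0 -10 0 0 0;0.5 0 0 -10 0 0 0;0.5 0 0 -10 0 0 0;0.5 0 0 -10 0 0 0")

```text
time_s: 14.22
eef_pos: [472.0, -219.3, 155.0]
ee_rot: [-0.0, 0.973, 0.23, -0.0]
force: [-0.6, -1.0, -1.0]
grip_width: 0.498
grip_force: 0.0
```

```bash
python3 chk.py cell_c 26 49 471.6 -219.6; python3 go.py 470.7 -25 46 -1.106
```

```text
cell_c rows 241 262 cols 390 405
expected foot z 13 rows 238.8 265.5 cols 389.2 406.2
expected foot z 20 rows 236.3 263.3 cols 389.7 406.8
expected foot z 28 rows 233.4 260.7 cols 390.2 407.4
shift [  8.59 -17.41  10.91] turn [-0.001  0.    -0.   ] rows>= 6
```

Call:
step_arm(commands="0.5 1.8 -3.6 0 0 0 0;0.5 3.6 -7.2 0 0 0 0;0.5 5.4 -10.8 0 0 0 0;0.5 7.2 -14.4 0 0 0 0;0.5 8.2 -16.6 0 0 0 0;0.5 8.6 -17.4 0 0 0 0;0.5 8.6 -17.4 0 0 0 0;0.5 8.6 -17.4 3 0 0 0;0.5 8.6 -17.4 6 0 0 0;0.5 8.6 -17.4 9 0 0 0;0.5 8.6 -17.4 10.5 0 0 0;0.5 8.6 -17.4 10.9 0 0 0;0.5 8.6 -17.4 10.9 0 0 0;0 8.6 -17.4 10.9 0 0 0;0 8.6 -17.4 10.9 0 0 0;0 8.6 -17.4 10.9 0 0 0;0 8.6 -17.4 10.9 0 0 0;0 8.6 -17.4 10.9 0 0 0;0 8.6 -17.4 10.9 0 0 0;0 8.6 -17.4 10.9 0 0 0", newtons=30)

```text
time_s: 15.98
eef_pos: [472.3, -25.9, 48.1]
ee_rot: [0.001, 0.973, 0.23, 0.002]
force: [0.3, -2.0, 7.7]
grip_width: 0.154
grip_force: 30.4
```

Call:
step_arm(commands="0 0 0 -1 0 0 0;0 0 0 -3 0 0 0;0 0 0 -6 0 0 0;0 0 0 -9 0 0 0;0 0 0 -10 0 0 0;0 0 0 -10 0 0 0;0 0 0 -10 0 0 0;0 0 0 -10 0 0 0")

```text
time_s: 16.65
eef_pos: [470.8, -25.3, 146.2]
ee_rot: [-0.0, 0.973, 0.23, -0.0]
force: [-0.3, -0.1, -1.1]
grip_width: 0.156
grip_force: 29.7
```

```bash
python3 go.py 520.7 -195 146 -1.106
python3 - <<'E'
from h import *
im=capture("scene"); a=im[100:300,200:450,::-1]
cv2.imwrite("pics/s6.png",cv2.resize(a,None,fx=3,fy=3,interpolation=cv2.INTER_CUBIC))
E
```

```text
shift [-3.15 17.41  0.02] turn [-0.  0.  0.] rows>= 5
```

View pics/s6.png

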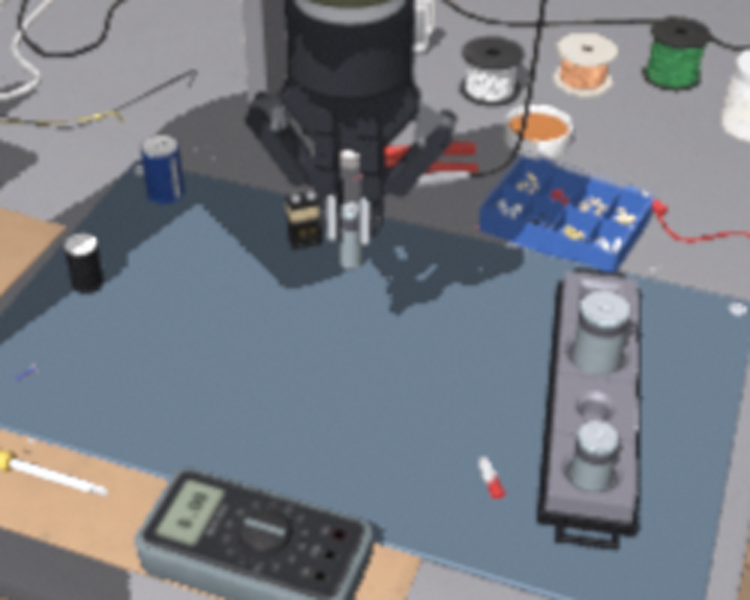

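AA is held at (350,235); C stands in its well at (597,455). Carry AA to the small well.

Call:
step_arm(commands="0 -0.7 3.8 0 0 0 0;0 -1.4 7.6 0 0 0 0;0 -2.1 11.4 0 0 0 0;0 -2.8 15.2 0 0 0 0;0 -3.15 17.4 0 0 0 0;0 -3.15 17.4 0 0 0 0;0 -3.15 17.4 2.5 0 0 0;0 -3.15 17.4 4.5 0 0 0;0 -3.15 17.4 5.5 0 0 0;0 -3.15 17.4 5.5 0 0 0;0 -3.15 17.4 6 0 0 0;0 -3.15 17.4 6.5 0 0 0;0 -3.15 17.4 7 0 0 0;0 -3.15 17.4 7.5 0 0 0;0 -3.15 17.4 8 0 0 0;0 -3.15 17.4 8.5 0 0 0;0 -3.15 17.4 9 0 0 0;0 -3.15 17.4 9.1 0 0 0;0 -3.15 17.4 9.1 0 0 0")

```text
time_s: 18.28
eef_pos: [521.3, -195.2, 55.8]
ee_rot: [0.0, 0.973, 0.23, 0.0]
force: [0.1, 0.5, -0.5]
grip_width: 0.157
grip_force: 29.7
```

```bash
python3 go.py 520.7 -195 54 -1.106; python3 chk.py cell_aa 14.5 49 520.7 -195; python3 -c "
from rig import *; print(sense()['force'])"
```

```text
shift [-0.04 -0.04  0.18] turn [ 0.    -0.001 -0.   ] rows>= 1
cell_aa rows 222 239 cols 395 403
expected foot z 13 rows 220.7 242.3 cols 393.2 403.7
expected foot z 20 rows 218.2 240.1 cols 393.6 404.2
expected foot z 28 rows 215.4 237.5 cols 394.1 404.8
[-1.26558228 -0.05155289 -0.07762823]
```

Call:
step_arm(commands="0 0 0 0.15 0 0 0;0 0 0 0.2 0 0 0;0 0 0 0.2 0 0 0;0.4 0 0 0.2 0 0 0;0.4 0 0 0.2 0 0 0;0.4 0 0 0.2 0 0 0;0.4 0 0 -0.5 0 0 0;0.4 0 0 -2 0 0 0;0.4 0 0 -5 0 0 0;0.4 0 0 -9 0 0 0;0.5 0 0 -10 0 0 0;0.5 0 0 -10 0 0 0;0.5 0 0 -10 0 0 0;0.5 0 0 -10 0 0 0")

```text
time_s: 19.55
eef_pos: [520.7, -194.9, 155.0]
ee_rot: [-0.0, 0.973, 0.23, -0.0]
force: [-0.1, -0.4, -1.0]
grip_width: 0.5
grip_force: 0.0
```

```bash
python3 chk.py cell_aa 14.5 49 520.7 -195
python3 - <<'E'
from h import *
capture("top")
m=mask("scene","block_9v",(301,173)); t=mask("top","block_9v",(266,189))
for M in ({"scene":m},{"top":t}):
    if list(M.values())[0] is not None: print(list(M),fit(box(18,26,46.5),M,[561,90,1.0],6,True))
E
python3 go.py 561.5 90 46 -2.14
```

```text
expected foot z 13 rows 220.7 242.3 cols 393.2 403.7
expected foot z 20 rows 218.2 240.1 cols 393.6 404.2
expected foot z 28 rows 215.4 237.5 cols 394.1 404.8
['scene'] (array([561.5347508 ,  90.28326475,   0.83478281]), np.float64(0.10866013071895424))
shift [ 16.39 -23.67  10.95] turn [-0.    -0.     1.034] rows>= 9
```

Call:
step_arm(commands="0.6 2 -3 0 0 0 0.12;0.6 4 -6 0 0 0 0.24;0.6 6 -9 0 0 0 0.36;0.6 8 -12 0 0 0 0.48;0.6 10 -15 0 0 0 0.6;0.6 12 -18 0 0 0 0.72;0.6 14 -21 0 0 0 0.84;0.6 16.4 -23.7 0 0 0 0.96;0.6 16.4 -23.7 0 0 0 1.05;0.6 16.4 -23.7 0 0 0 1.05;0.6 16.4 -23.7 0 0 0 1.05;0.6 16.4 -23.7 3 0 0 1.05;0.6 16.4 -23.7 3 0 0 1.05")

```text
time_s: 20.88
eef_pos: [559.6, 89.0, 122.2]
ee_rot: [0.001, 0.958, -0.288, -0.003]
force: [-1.0, 0.2, -1.8]
grip_width: 0.598
grip_force: 0.0
```

```bash
python3 go.py 561.7 90.2 46 -2.15
python3 - <<'E'
from h import *
im=capture("scene"); a=im[100:300,200:450,::-1]
cv2.imwrite("pics/s7.png",cv2.resize(a,None,fx=3,fy=3,interpolation=cv2.INTER_CUBIC))
E
```

```text
shift [ 0.14 -0.24  7.62] turn [ 0.003  0.005 -0.005] rows>= 2
```

View pics/s7.png

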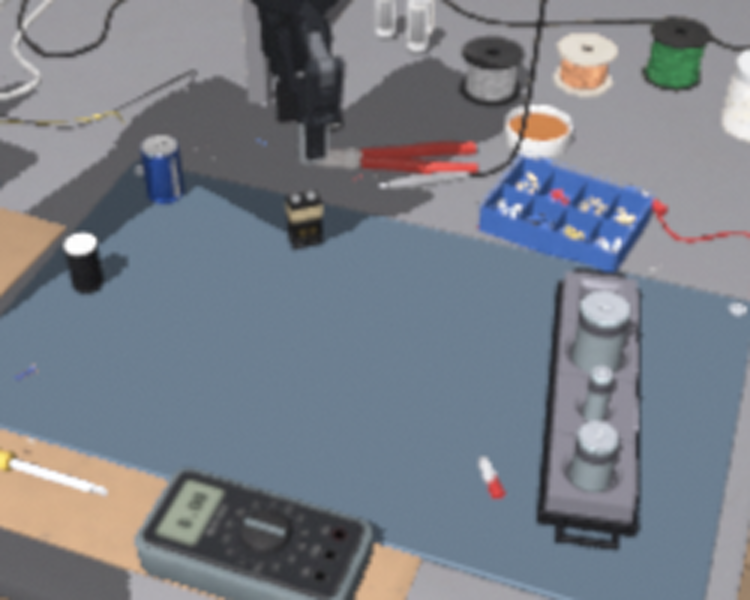

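AA stands in its well at (597,395); the gripper is in line over the 9V at (305,218).

Call:
step_arm(commands="0.6 0 0 0 0 0 0;0.6 0 0 2 0 0 0;0.6 0 0 4 0 0 0;0.6 0 0 6 0 0 0;0.6 0 0 7.4 0 0 0;0.6 0 0 7.9 0 0 0;0.6 0 0 7.9 0 0 0;0 0 0 7.9 0 0 0;0 0 0 7.9 0 0 0;0 0 0 7.9 0 0 0;0 0 0 7.9 0 0 0;0 0 0 7.9 0 0 0;0 0 0 7.9 0 0 0;0 0 0 7.9 0 0 0")

```text
time_s: 22.1
eef_pos: [562.4, 90.0, 48.3]
ee_rot: [-0.0, 0.958, -0.288, 0.002]
force: [-0.3, 0.2, 6.8]
grip_width: 0.194
grip_force: 37.2
```

Call:
step_arm(commands="0 0 0 -1 0 0 0;0 0 0 -3 0 0 0;0 0 0 -6 0 0 0;0 0 0 -9 0 0 0;0 0 0 -10.5 0 0 0;0 0 0 -10.5 0 0 0;0 0 0 -10.5 0 0 0;0 0 0 -10.5 0 0 0")

```text
time_s: 22.77
eef_pos: [561.0, 90.2, 151.2]
ee_rot: [0.0, 0.957, -0.288, -0.0]
force: [0.5, -0.6, -1.2]
grip_width: 0.19
grip_force: 36.2
```

```bash
python3 go.py 619.1 -145.7 150 -1.106
python3 - <<'E'
from h import *
im=capture("scene"); a=im[100:300,200:450,::-1]
cv2.imwrite("pics/s8.png",cv2.resize(a,None,fx=3,fy=3,interpolation=cv2.INTER_CUBIC))
E
```

```text
shift [17.87 16.45  0.13] turn [ 0.00e+00  1.00e-03 -1.05e+00] rows>= 9
```

View pics/s8.png

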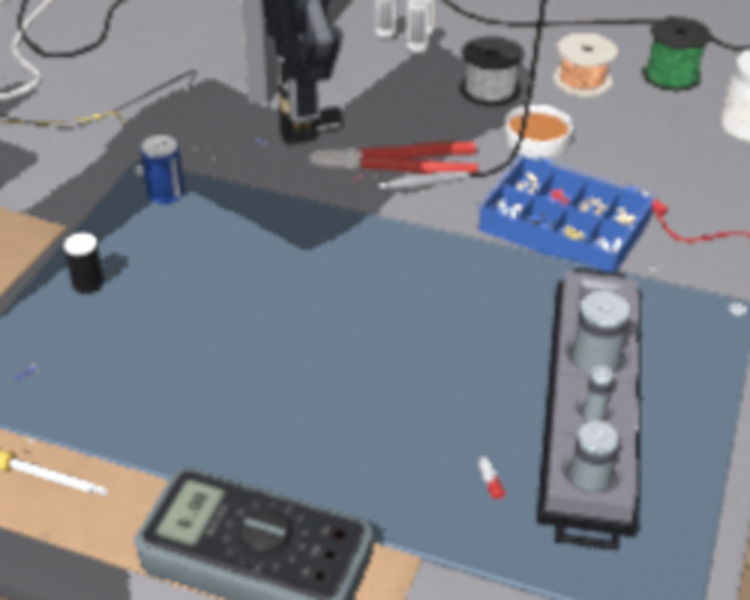

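9V is held at (295,125), clear of the mat. Carry and turn it to the oblong well.

Call:
step_arm(commands="0 2 1.8 0 0 0 -0.12;0 4 3.6 0 0 0 -0.24;0 6 5.4 0 0 0 -0.36;0 8 7.3 0 0 0 -0.48;0 10 9.2 0 0 0 -0.6;0 12 11 0 0 0 -0.72;0 14 12.9 0 0 0 -0.84;0 16 14.7 0 0 0 -0.96;0 17.9 16.45 0 0 0 -1.05;0 17.9 16.45 0 0 0 -1.05;0 17.9 16.45 3 0 0 -1.05;0 17.9 16.45 5 0 0 -1.05;0 17.9 16.45 6 0 0 -1.05;0 17.9 16.45 6 0 0 -1.05;0 17.9 16.45 6 0 0 -1.05")

```text
time_s: 24.07
eef_pos: [620.1, -145.5, 92.3]
ee_rot: [0.0, 0.973, 0.23, 0.0]
force: [-0.1, -0.0, 1.0]
grip_width: 0.195
grip_force: 36.3
```

```bash
python3 go.py 619.1 -145.7 54 -1.106
python3 - <<'E'
from h import *
im=capture("scene"); a=im[150:280,330:480,::-1]
cv2.imwrite("pics/s9.png",cv2.resize(a,None,fx=4.5,fy=4.5,interpolation=cv2.INTER_CUBIC))
E
```

```text
shift [-0.1  -0.03  3.83] turn [ 0.    -0.001 -0.   ] rows>= 1
```

View pics/s9.png

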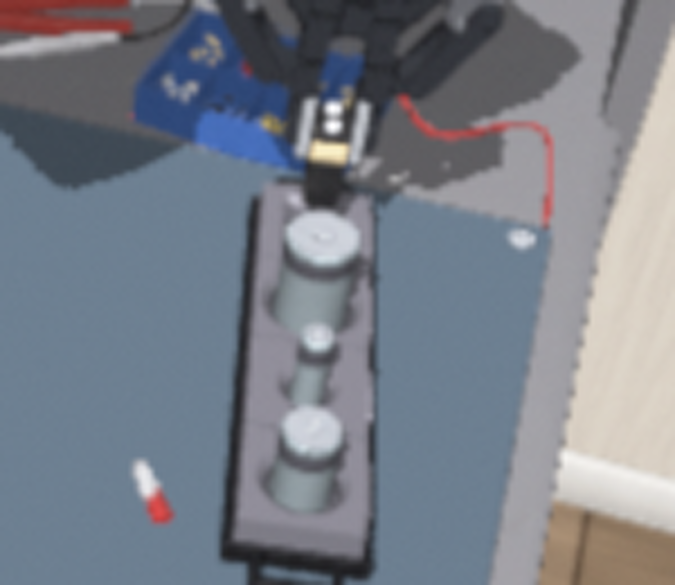

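9V at (328,150) is aligned with the row, above the end well; the other three sit in theirs. Lower it.

Call:
step_arm(commands="0 -0.1 0 0.5 0 0 0;0 -0.1 0 1 0 0 0;0 -0.1 0 1.5 0 0 0;0 -0.1 0 2 0 0 0;0 -0.1 0 2.4 0 0 0;0 -0.1 0 2.8 0 0 0;0 -0.1 0 3.2 0 0 0;0 -0.1 0 3.6 0 0 0;0 -0.1 0 3.7 0 0 0;0 -0.1 0 3.7 0 0 0")

```text
time_s: 24.95
eef_pos: [619.3, -146.4, 55.4]
ee_rot: [0.0, 0.973, 0.23, 0.001]
force: [-0.9, -0.7, 1.2]
grip_width: 0.197
grip_force: 36.4
```

```bash
python3 go.py 619.1 -145.7 54 -1.106; python3 -c "
from rig import *; print(sense()['force'])"
```

```text
shift [ 0.01 -0.07  0.14] turn [ 0.001 -0.001 -0.   ] rows>= 1
[-0.88558837 -0.69115601  1.20034417]
```

Call:
step_arm(commands="0 0 0 0.15 0 0 0;0 0 0 0.2 0 0 0;0 0 0 0.2 0 0 0;0.5 0 0 0.2 0 0 0;0.5 0 0 0.2 0 0 0;0.5 0 0 0.2 0 0 0;0.5 0 0 -0.5 0 0 0;0.5 0 0 -2 0 0 0;0.5 0 0 -5 0 0 0;0.5 0 0 -9 0 0 0;0.5 0 0 -13 0 0 0;0.5 -3 -4 -15 0 0 0;0.5 -3 -8 -15 0 0 0;0.5 -3 -12 -15 0 0 0;0.5 -3 -16 -15 0 0 0;0.5 -3 -16 -15 0 0 0;0.5 -3 -16 -15 0 0 0")

```text
time_s: 26.37
eef_pos: [519.9, -15.0, 206.0]
ee_rot: [0.001, 0.973, 0.232, 0.001]
force: [0.1, -0.3, 0.6]
grip_width: 0.499
grip_force: 0.0
```

Run:
```python
from h import *
im=capture("scene"); a=im[130:300,200:450,::-1]
cv2.imwrite("pics/s10.png",cv2.resize(a,None,fx=3.2,fy=3.2,interpolation=cv2.INTER_CUBIC))
for l in("block_9v","cell_d","cell_c","cell_aa"):
    for q in trace("scene",l)[:3]:
        ys,xs=np.nonzero(q["mask"]); print(l,round(q["score"],2),ys.min(),ys.max(),xs.min(),xs.max())
for z in(13,20,28):
    p=proj("scene",place(box(18,26,46.5),619.1,-145.7,-1.106,z)); print(z,p.min(0),p.max(0))
```

```text
block_9v 0.46 186 197 397 405
cell_d 0.95 197 223 391 409
cell_d 0.54 240 262 391 405
cell_c 0.95 197 223 391 409
cell_c 0.54 240 262 391 405
cell_aa 0.42 223 238 396 402
cell_aa 0.34 145 167 246 261
13 [393.98620882 184.35823856] [405.25670279 208.35280372]
20 [394.38633887 181.94808602] [405.72504151 206.09975285]
28 [394.84890932 179.16136588] [406.26657081 203.4950366 ]
```

View pics/s10.png

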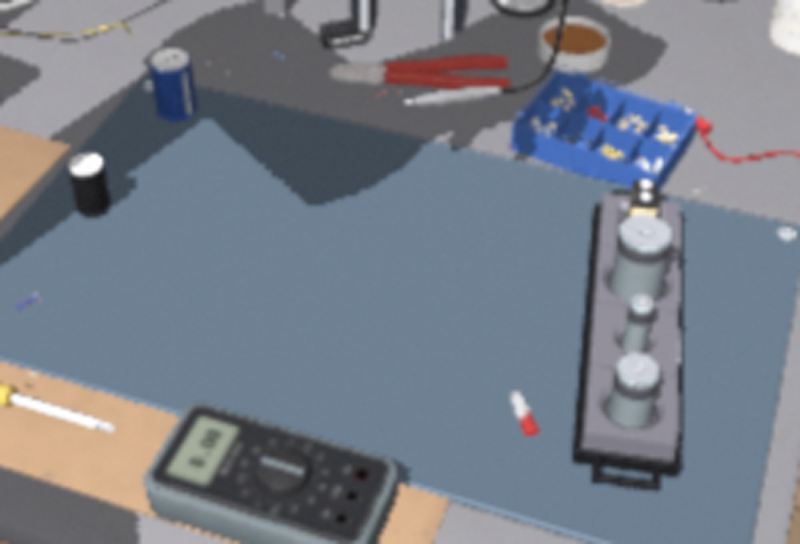

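All four cells stand down in their wells: 9V (645,195), D (642,255), AA (637,320), C (634,385). Both caps are untouched and the arm is clear.

```bash
python3 -c "
from rig import *; print(finish_job())"
```

```text
the job is handed in; nothing more can be done
None
```

The D, C, AA and nine-volt batteries each stand upright, terminals up, down in their own wells. The two capacitors were not touched, and the job is handed in at about 26 s; no verdict was returned.

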